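# Set up a rod resistance measurement on the test bed

## Robot

A 6-joint arm with a two-finger parallel gripper is mounted at the origin on the work surface. World frame = base frame: x ahead of the robot, y to its left, z up, the work surface at z = 0. Lengths are in mm, angles in rad, forces in N, time in s.
With the tool pointing down it reaches from about 275 to 1000 mm from the base axis. Payload 8.4 kg.
Tool frame: the origin (TCP) lies on the centre line of the jaws, within the pads' length; the fingertips stand r.tip_reach ahead of it and the grasp point (between the pads) lies 11 mm behind it (r.tip_reach is the distance from the TCP to the fingertips, in mm); z points along the fingers, y is the line along which they close (so a half turn about z gives the same grasp; the last joint's range is limited). The gripper opens to 85 mm and grips with 20 to 120 N. Pads are 22 mm wide; open, the fingers measure 114 mm over their backs; the gripper's body (76 mm by 85 mm) begins 54 mm behind the grasp point. The pads swing forward as they close: fully open they stand 13 mm farther back than shut.
Start: joints at [-1.262, 0.353, 1.633, -0, 1.155, -0.002], TCP at [191.136, -595.059, 239.281] pointing down, gripper open.
Joint ranges: [-2.63, 2.63], [-0.92, 2.1], [0.06, 2.66], [-1.3, 4.44], [0, 2.69], [-3.02, 3.02]. Speed limits (rad/s): [2.22, 2.22, 2.79, 3.14, 3.14, 3.14].

## Interface

Orientations are given as [roll, pitch, yaw] about the fixed x, y, z axes, in that order (R = Rz(yaw) Ry(pitch) Rx(roll)).
In Python, from rig import r gives the robot as it stands.
- The arm moves only by the tool carry_out, never from a script. Its argument "targets" is a list of rows, each an object with "dp": the shift along the tool's x, y, z in mm, a list of three; "yaw": the turn about the tool's z in degrees. A call has 1 to 12 rows; each row is the pose to reach, as a shift and turn from the pose commanded when the call began, along the tool's axes at that moment; what a row does not reach only later rows make up. A row lasts 1/8 s, in which the tool goes at most 62.5 mm and 10.7 degrees, less where a joint would pass 70% of its speed; a pose out of reach is approached as far as the arm can. A call with a gripper value outside its range is refused whole. "fingers" is the opening, from -1 (shut) to 1 (fully open), so that 0 is half open, set as the call begins (left out, the last holds). The fingers move at their own pace and stop on an object; "grip_force" is the grip in N (left out, the last holds). Time passes only in rows, so rows that repeat a pose let the fingers close. It gives the time, the measured TCP pose, the force, the opening and the grip force at its end, in the units of the state.
- r.sense(): the state, without advancing time (a new reading comes with each control period).
- r.grab_frame(name): name is "scene" or "side" or "wrist"; returns the picture (400x640x3 uint8, red, green, blue); there is no depth.
- r.get_calibration(name): a dict with "fx", "fy", "cx", "cy" (pixels), "rvec" (rotation vector, rad) and "tvec" (3), from world to camera coordinates, as OpenCV has them. Camera axes: x right, y down, z forward; pixel columns grow to the right and rows downward; lengths in mm; the calibration is good to about 2 mm. A picture is of the moment at which its call begins: read the wrist's pose just before it. get_calibration takes no time and is no camera call; for the wrist camera it gives the pose at the moment of the call.
- r.sign_off(): hands the job in; it is judged then, once.
The state is a dict: "clock": time; "qpos": joint angles; "qvel": joint speeds; "joint_efforts": joint torques, N m; "eef_pos": TCP position; "tcp_rot": TCP orientation; "contact_force": force on the tool from outside, world axes, zero at the start; "wrist_torque": the same for the moment, N m; "opening": opening from 0.0 (shut) to 1.0 (fully open); "grasp_force": force on a finger pad.
Only numpy, scipy, OpenCV 4.12 (cv2) and the standard library are available. Lean on these libraries where they do the work, as an engineer would, in place of code of your own. Each camera call takes 0.05 s, during which the arm holds its last target. There are 200 camera calls.

## Task

Set up the test bed to measure the copper rod: stand the red saddle centred on the red pad and the blue saddle centred on the blue pad, both with their V grooves running along the bed, stand the green temperature sensor upright on the bed's centreline between the two saddles without touching them, and finally lay the copper rod over it, resting in both grooves and centred between them so that its grey end collars hang clear outside. Leave the aluminium rod and the grey standard resistor where they are.

Things in the scene. Friction and masses are not known exactly. Their poses are not given: they have to be found in the camera images.
- bed: White flat plate with aluminium edges, fixed to the bench: 90 mm (own x) by 300 mm (own y, its length) by 20 mm high. Origin at the centre of its underside; z up. Its centreline runs along own y through the origin. It carries the two pads.
- red_pad: Red flat plate fixed on top of the bed on its centreline, 50 mm (own x) by 46 mm (own y, along the bed) by 4 mm thick. Origin at the centre of its underside, so its top is 4 mm above the origin and 24 mm above the bench. The red and blue pads' centres lie 100 to 120 mm apart; either may be at either end.
- blue_pad: Blue flat plate fixed on top of the bed on its centreline, same size and origin as the red pad.
- red_saddle: Loose red block with a brass-lined 90 degree V groove along its top, about 0.3 kg: 44 mm wide (own x, flat parallel sides to grip), 36 mm long (own y, the groove's direction), 60 mm high. The groove is 36 mm wide at its mouth. The origin is where the axis of a rod lying in the groove comes to be: on the block's vertical centreline, 54 mm above its underside and 6 mm below its top. z up. The block is the same either way round.
- blue_saddle: Loose blue block with a brass-lined V groove, same shape, size, weight and origin as the red saddle.
- sensor: Loose green rectangular block with a white dot on top, about 0.07 kg: 30 mm (own x) by 26 mm (own y) by 28 mm high. Origin at the centre of its underside; z up. It fits under the rod, whose underside will be 50 mm above the bed.
- copper_rod: Loose round copper-coloured rod 16 mm in diameter with a square grey collar (24 mm square, 12 mm long) at each end, 216 mm long overall, about 0.42 kg. Between the collars 192 mm of round rod is bare. Origin at the middle of its length on its axis; own y runs along it. Lying on the bench its collars hold its axis 12 mm above the bench. Either way round is the same.
- aluminium_rod: Loose rod of the same shape and size as the copper rod but silver-coloured with black collars, not to be used; origin and axes as for the copper rod.
- resistor: Standard resistor, loose upright grey cylinder 56 mm in diameter, with a black top and two brass posts, 85 mm high overall, not to be used. Origin at the centre of its underside.
There are look-alikes about, which are no part of the job. Of the things like the blue_saddle, leave any that is pink or turquoise; of the rest the smaller one is meant.

How it is judged (in metres and radians):
At the end, for the whole second after the job is handed in: Saddles upright within 12 mm of own pads, grooves within 0.2 rad of the bed; sensor within 14 mm of the centreline, between and clear of the saddles (<98 mm from each pad); copper rod in both grooves within 6 mm, saddles within 80 mm of its middle; at rest; bystanders moved <20 mm (horizontal distance between red_saddle and red_pad below 0.012 m and z of red_saddle in the frame of red_pad between 0.055 and 0.061 m and angle between each of red_saddle, blue_saddle, sensor's own z axis and vertical below 0.08 rad and angle between the y axis of each of red_saddle, blue_saddle and the y axis of bed, either way round below 0.2 rad and x of red_saddle in the frame of copper_rod between -0.006 and 0.006 m and z of red_saddle in the frame of copper_rod between -0.006 and 0.006 m and y of red_saddle in the frame of copper_rod between -0.08 and 0.08 m and contact force between copper_rod and red_saddle above 0.2 N and horizontal distance between sensor and red_pad below 0.098 m and horizontal distance between sensor and red_saddle above 0.03 m and contact force between sensor and red_saddle below 0.05 N and horizontal distance between blue_saddle and blue_pad below 0.012 m and z of blue_saddle in the frame of blue_pad between 0.055 and 0.061 m and x of blue_saddle in the frame of copper_rod between -0.006 and 0.006 m and z of blue_saddle in the frame of copper_rod between -0.006 and 0.006 m and y of blue_saddle in the frame of copper_rod between -0.08 and 0.08 m and contact force between copper_rod and blue_saddle above 0.2 N and horizontal distance between sensor and blue_pad below 0.098 m and horizontal distance between sensor and blue_saddle above 0.03 m and contact force between sensor and blue_saddle below 0.05 N and x of sensor in the frame of bed between -0.014 and 0.014 m and z of sensor in the frame of bed between 0.017 and 0.023 m and linear speed of each of red_saddle, blue_saddle, sensor, copper_rod below 0.02 m/s and angular speed of each of red_saddle, blue_saddle, sensor, copper_rod below 0.2 rad/s and distance of each of aluminium_rod, resistor from where it was at the start of the episode below 0.02 m); the robot touches nothing.
It fails at once if the aluminium rod was moved more than 20 mm (distance of aluminium_rod from where it was at the start of the episode above 0.02 m).
It fails at once if the standard resistor was moved more than 20 mm (distance of resistor from where it was at the start of the episode above 0.02 m).
It also fails if it takes over 109 s, if anything falls off the work surface, if the arm or the gripper's body presses on something with over 40 N, if the wrist force passes 120 N, or if a joint passes its speed limit or range.

## Working session

There is one attempt and no reset: what is moved stays moved. The work goes in short steps, Python scripts to look and compute and a tool call to move; the robot and the scene stay as the last step left them, time stands still between calls to the robot, and variables do not carry over. Pictures are saved under pics/ and viewed, at most 14 in all, crops included, and the job is handed in when it is done.

Besides the shell and the picture viewer there is one more tool, called after "Call:" as name([rows], argument=value, ...), one row to a line, values as JSON. carry_out: Moves the arm, as the interface text tells. Its arguments: {"type":"object","properties":{"targets":{"type":"array","items":{"type":"object","properties":{"dp":{"type":"array","items":{"type":"number"}},"yaw":{"type":"number"}}}},"fingers":{"type":"number"},"grip_force":{"type":"number"}},"required":["targets"]}

```bash
mkdir -p pics; ls
python3 - <<'E'
from rig import r
import cv2
s=r.sense(); print(s, r.tip_reach)
for n in ("scene","side","wrist"):
    c=r.get_calibration(n); print(n,c)
    cv2.imwrite(f"pics/{n}0.png",cv2.cvtColor(r.grab_frame(n),cv2.COLOR_RGB2BGR))
E
```

```text
pics
{'clock': 0.0, 'qpos': array([-1.26239547e+00,  3.53646790e-01,  1.63413708e+00, -1.51614269e-05,
        1.15518112e+00, -2.40981190e-03]), 'qvel': array([-0.00036699,  0.00048764,  0.0009755 , -0.00096716,  0.00066056,
        0.00091716]), 'joint_efforts': array([-1.60514264e-03, -6.05252767e+01, -3.42063868e+01,  2.18961586e-04,
        9.38079553e-03,  1.05249040e-05]), 'eef_pos': array([ 190.99409195, -594.61831519,  238.56125172]), 'tcp_rot': array([-3.14022029e+00,  1.05551828e-05,  3.10816811e-01]), 'contact_force': array([ 0.86699232, -1.41143615,  0.14695502]), 'wrist_torque': array([-0.03437365,  0.03178843, -0.02804232]), 'grasp_force': 0.0, 'opening': 1.000882231470323} 8.0
scene {'fx': 408.10072491589415, 'fy': 408.10072491589415, 'cx': 322.31096901019964, 'cy': 198.06854674938833, 'rvec': array([ 0.98603448,  2.63118726, -0.82794577]), 'tvec': array([ 461.82591626, -230.68917821, 1414.00562755])}
side {'fx': 412.9229217292887, 'fy': 412.9229217292887, 'cx': 315.5689536849496, 'cy': 193.11063504506396, 'rvec': array([ 2.16381194, -0.38631443,  0.18641285]), 'tvec': array([-573.4955    ,  151.72363007,  934.84091916])}
wrist {'fx': 303.49258520331, 'fy': 303.49258520331, 'cx': 321.68652582377706, 'cy': 199.5813066342659, 'rvec': array([-2.32237799,  1.69350347,  0.27082848]), 'tvec': array([-623.68426041,  -40.03188265,  380.39254857])}
```

View pics/scene0.png

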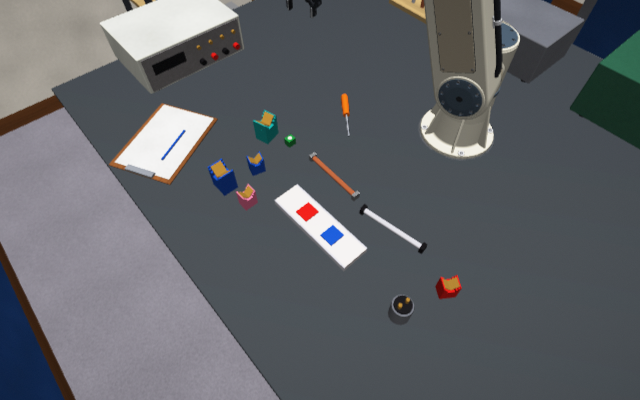

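View pics/side0.png

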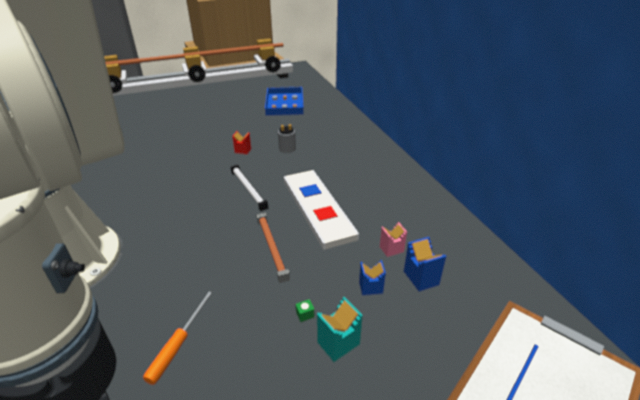

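Scene view: small blue saddle ~(257,165), big blue (222,178), pink (247,197), turquoise (265,127), sensor (290,140), copper rod (311,156)-(355,194), bed with red pad (307,212) and blue pad (332,235), red saddle (449,287), resistor (402,305), aluminium rod (363,210)-(422,248). Side view agrees.

```bash
cat > h.py <<'E'
from rig import r
import cv2, numpy as np
def w(cal,uv,z):
    R,_=cv2.Rodrigues(cal["rvec"]); t=np.array(cal["tvec"])
    K=np.array([[cal["fx"],0,cal["cx"]],[0,cal["fy"],cal["cy"]],[0,0,1]])
    d=R.T@np.linalg.inv(K)@np.array([*uv,1.]); c=-R.T@t
    return (c+d*(z-c[2])/d[2])
def px(cal,P):
    R=cal["rvec"];K=np.array([[cal["fx"],0,cal["cx"]],[0,cal["fy"],cal["cy"]],[0,0,1]])
    return cv2.projectPoints(np.array(P,float).reshape(-1,1,3),R,np.array(cal["tvec"]),K,None)[0][:,0]
def shot(n,name,crop=None,k=1):
    c=r.get_calibration(n); im=cv2.cvtColor(r.grab_frame(n),cv2.COLOR_RGB2BGR)
    np.save(f"pics/{name}.npy",c,allow_pickle=True); cv2.imwrite(f"pics/{name}_full.png",im)
    if crop: im=im[crop[1]:crop[3],crop[0]:crop[2]]
    cv2.imwrite(f"pics/{name}.png",cv2.resize(im,None,fx=k,fy=k,interpolation=cv2.INTER_CUBIC))
def cal(name): return np.load(f"pics/{name}.npy",allow_pickle=True).item()
E
python3 - <<'E'
from h import *
for n,d in (("scene",dict(bsad=(257,160,60),sens=(290,140,28),cu1=(313,156,12),cu2=(356,194,12),rp=(307,212,24),bp=(332,235,24),rsad=(449,283,60),res=(402,303,80),al1=(363,210,12),al2=(422,248,12),bed1=(275,199,20),bed2=(296,186,20),bed3=(366,245,20),bed4=(347,266,20),big=(222,168,70),turq=(265,120,70),pink=(247,192,55))),
  ("side",dict(bsad=(373,268,60),sens=(304,307,28),cu1=(283,274,12),cu2=(262,215,12),rp=(325,213,24),bp=(310,190,24),rsad=(241,137,60),res=(287,129,80),al1=(263,205,12),al2=(235,169,12)))):
    c=r.get_calibration(n)
    for k,v in d.items(): print(n,k,w(c,v[:2],v[2]).round(0)[:2])
im=cv2.imread("pics/scene0.png")
cv2.imwrite("pics/scene0c.png",cv2.resize(im[100:330,190:470],None,fx=2.6,fy=2.6,interpolation=cv2.INTER_CUBIC))
E
```

```text
scene bsad [ 619. -300.]
scene sens [ 473. -324.]
scene cu1 [ 451. -231.]
scene cu2 [451. -29.]
scene rp [611. -71.]
scene bp [607.  35.]
scene rsad [492. 347.]
scene res [628. 308.]
scene al1 [476.  27.]
scene al2 [441. 226.]
scene bed1 [ 652. -172.]
scene bed2 [ 574. -168.]
scene bed3 [556. 119.]
scene bed4 [639. 131.]
scene big [ 721. -336.]
scene turq [ 501. -415.]
scene pink [ 711. -224.]
side bsad [ 617. -319.]
side sens [ 464. -337.]
side cu1 [ 454. -227.]
side cu2 [461. -15.]
side rp [607. -77.]
side bp [605.  30.]
side rsad [483. 327.]
side res [622. 289.]
side al1 [474.  25.]
side al2 [439. 226.]
```

View pics/scene0c.png

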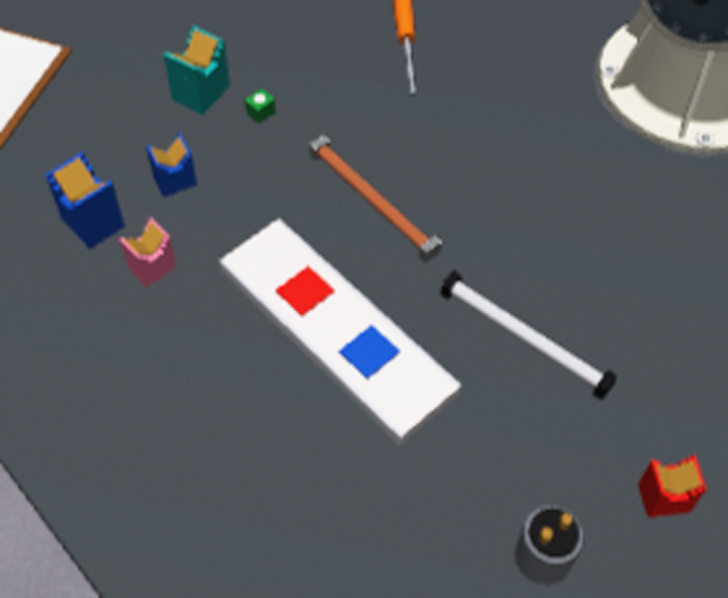

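```bash
cat >> h.py <<'E'
def go(p,yaw=None,s=None):
    """world target (mm), tool yaw (rad) -> dp, yaw deg, from measured pose"""
    s=s or r.sense(); R=cv2.Rodrigues(np.zeros(3))[0]
    from scipy.spatial.transform import Rotation as Ro
    R=Ro.from_euler("xyz",s["tcp_rot"]).as_matrix()
    d=R.T@(np.array(p,float)-s["eef_pos"]); y0=s["tcp_rot"][2]
    dy=0 if yaw is None else -((yaw-y0+np.pi/2)%np.pi-np.pi/2)
    print("dp",d.round(1),"yaw",round(np.degrees(dy),1),"rows>=",np.ceil(max(np.linalg.norm(d)/62.5,abs(np.degrees(dy))/10.7)),"q6",s["qpos"][5].round(2))
E
python3 - <<'E'
from h import *
s=r.sense(); c=r.get_calibration("wrist");R=cv2.Rodrigues(c["rvec"])[0]
print("cam pos",-R.T@c["tvec"],"fwd",R[2],"right",R[0])
go([530,-300,330])
E
```

```text
cam pos [ 267.05872867 -569.64906674  373.61115168] fwd [-0.29617834 -0.09448381 -0.95044789] right [ 3.05582325e-01 -9.52165488e-01 -5.70936617e-04]
dp [ 412.9 -177.   -91.1] yaw 0.0 rows>= 8.0 q6 -0.0
```

Call:
carry_out([
  {"dp":[413,-177,-91]},
  {"dp":[413,-177,-91]},
  {"dp":[413,-177,-91]},
  {"dp":[413,-177,-91]},
  {"dp":[413,-177,-91]},
  {"dp":[413,-177,-91]},
  {"dp":[413,-177,-91]},
  {"dp":[413,-177,-91]},
  {"dp":[413,-177,-91]},
  {"dp":[413,-177,-91]},
  {"dp":[413,-177,-91]},
  {"dp":[413,-177,-91]},
])

```text
schema error: expected keys dp, yaw
```

Run:
```python
from h import *
s=r.sense();print(s["eef_pos"],s["tcp_rot"],s["clock"]); shot("wrist","w1")
```

```text
[ 190.99748846 -594.71323605  238.7425637 ] [-3.14052107e+00  2.21408453e-05  3.10807500e-01] 0.15
```

View pics/w1.png

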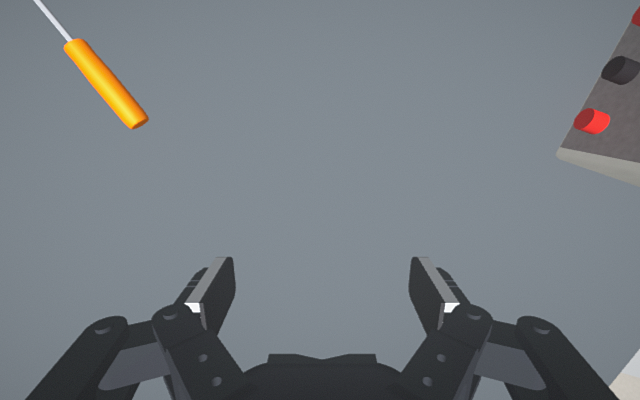

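The move was refused (each row needs "yaw"), so this picture only shows the start pose: the screwdriver, the instrument and my fingers.

Call:
carry_out([
  {"dp":[413,-177,-91],"yaw":0},
  {"dp":[413,-177,-91],"yaw":0},
  {"dp":[413,-177,-91],"yaw":0},
  {"dp":[413,-177,-91],"yaw":0},
  {"dp":[413,-177,-91],"yaw":0},
  {"dp":[413,-177,-91],"yaw":0},
  {"dp":[413,-177,-91],"yaw":0},
  {"dp":[413,-177,-91],"yaw":0},
  {"dp":[413,-177,-91],"yaw":0},
  {"dp":[413,-177,-91],"yaw":0},
])

```text
clock: 1.45
eef_pos: [529.1, -300.9, 329.7]
tcp_rot: [-3.141, 0.001, 0.31]
contact_force: [0.4, -0.4, -0.5]
opening: 1.001
grasp_force: 0.0
```

Run:
```python
from h import *
s=r.sense();print(s["eef_pos"],s["tcp_rot"],s["clock"]); shot("wrist","w2")
```

```text
[ 529.13254067 -300.94284514  329.7206176 ] [-3.14111421e+00  1.21538880e-03  3.10173261e-01] 1.45
```

View pics/w2.png

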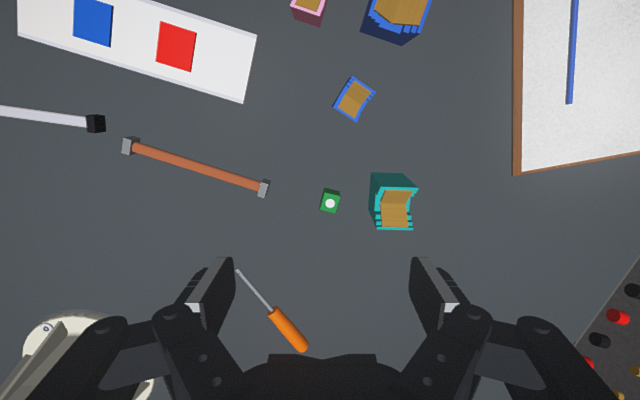

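Wrist view: blue saddle (355,98), sensor (330,201), copper rod (129,146)-(264,188), bed corner (257,36)/(243,103), red pad (176,47), blue pad (93,22). Enlarging for corners.

Run:
```python
import cv2,numpy as np
im=cv2.imread("pics/w2.png")
a=cv2.resize(im[60:240,300:430],None,fx=3,fy=3,interpolation=cv2.INTER_CUBIC)
b=cv2.resize(im[0:205,10:280],None,fx=2.9,fy=2.9,interpolation=cv2.INTER_CUBIC)
cv2.imwrite("pics/w2a.png",a);cv2.imwrite("pics/w2b.png",b)
hsv=cv2.cvtColor(im,cv2.COLOR_BGR2HSV)
def box(m,roi,name):
    x0,y0,x1,y1=roi; k=np.zeros_like(m); k[y0:y1,x0:x1]=m[y0:y1,x0:x1]
    cs,_=cv2.findContours(k,0,1); c=max(cs,key=cv2.contourArea); re=cv2.minAreaRect(c); print(name,cv2.contourArea(c),np.round(re[0],1),np.round(re[1],1),round(re[2],1),cv2.boxPoints(re).round(1).tolist())
rg=lambda lo,hi:cv2.inRange(hsv,lo,hi)
box(rg((0,150,120),(5,255,255)),(140,10,215,85),"redpad")
box(rg((100,150,80),(130,255,255)),(60,0,130,60),"bluepad")
box(rg((5,90,80),(20,255,255)),(120,130,275,205),"cu")
box(rg((95,60,40),(130,255,255))|rg((12,80,80),(30,255,255)),(325,65,385,130),"bsad")
box(rg((50,80,20),(75,255,255)),(310,180,350,220),"sens")
box(rg((0,0,200),(179,30,255)),(320,190,340,215),"dot")
```

```text
redpad 1362.5 [175.   46.4] [36.7 44.6] 8.6 [[153.5, 65.5999984741211], [160.1999969482422, 21.600000381469727], [196.5, 27.100000381469727], [189.8000030517578, 71.0999984741211]]
bluepad 1419.5 [91.9 22.4] [38.  44.9] 4.1 [[71.30000305175781, 43.400001525878906], [74.5, -1.399999976158142], [112.5, 1.2999999523162842], [109.30000305175781, 46.099998474121094]]
cu 1236.5 [195.4 165.8] [133.4  10.7] 17.6 [[130.1999969482422, 150.8000030517578], [133.39999389648438, 140.5], [260.6000061035156, 180.89999389648438], [257.29998779296875, 191.10000610351562]]
bsad 1076.5 [353.5  98.5] [31.1 38.6] 32.3 [[330.0, 106.5], [350.70001220703125, 73.9000015258789], [376.8999938964844, 90.5], [356.29998779296875, 123.0999984741211]]
sens 358.5 [329.9 200.4] [17.9 22.6] 14.0 [[318.5, 209.10000610351562], [323.8999938964844, 187.1999969482422], [341.3999938964844, 191.60000610351562], [335.8999938964844, 213.5]]
dot 45.0 [329.5 203. ] [8. 7.] 90.0 [[326.0, 199.0], [333.0, 199.0], [333.0, 207.0], [326.0, 207.0]]
```

View pics/w2a.png

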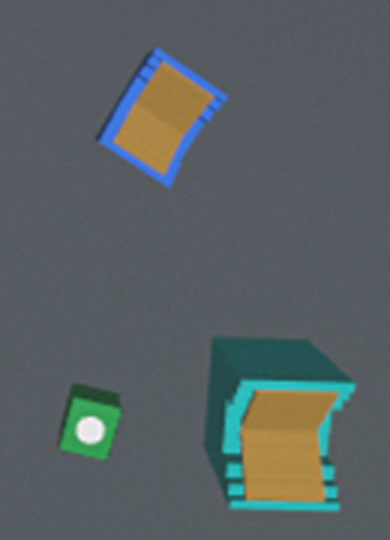

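View pics/w2b.png

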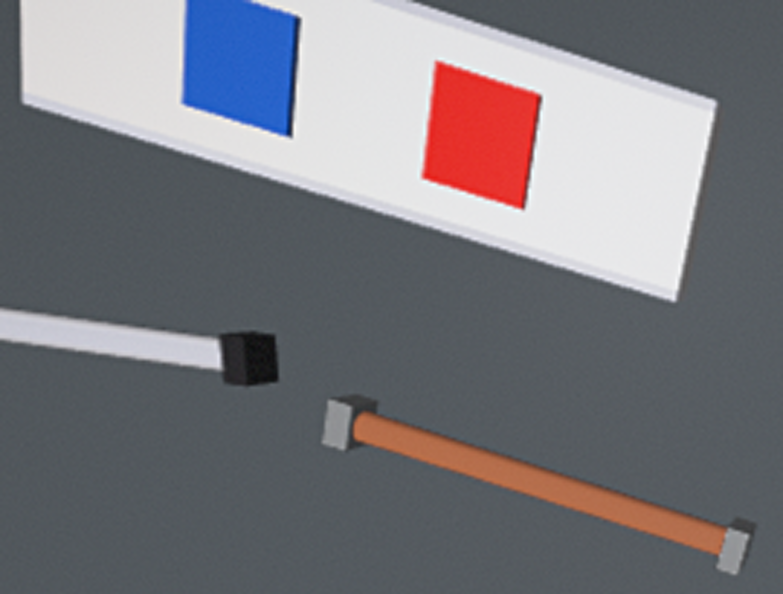

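```bash
cat > m.py <<'E'
from h import *
c=cal("w2")
def P(pts,z,k,o): return np.array([w(c,(p[0]/k+o[0],p[1]/k+o[1]),z)[:2] for p in pts])
def rep(n,q):
    print(n,q.round(1).tolist(),"c",q.mean(0).round(1)); e=np.roll(q,-1,0)-q; print("  len",np.linalg.norm(e,axis=1).round(1),"ang",(np.degrees(np.arctan2(e[:,1],e[:,0]))%180).round(1))
if __name__=="__main__":
    rep("bsad",P([(155,50),(227,97),(170,187),(100,140)],60,3,(300,60)))
    rep("sens",P([(75,397),(120,408),(107,460),(60,447)],28,3,(300,60)))
    rep("rp",P([(436,62),(541,95),(525,209),(422,178)],24,2.9,(10,0)))
    rep("bp",P([(183,104),(291,136),(298,17)],24,2.9,(10,0)))
    rep("bed",P([(24,103),(676,300),(716,101)],20,2.9,(10,0)))
    rep("cu",P([(131.8,145.6),(259,186)],12,1,(0,0)))
    s=cal("w2");print("proj pads")
E
python3 m.py
```

```text
bsad [[642.6, -302.9], [634.6, -337.7], [592.8, -327.4], [602.0, -292.5]] c [ 618.  -315.1]
  len [35.8 43.  36.1 41.9] ang [ 77.  166.1  75.2 165.7]
sens [[481.2, -320.8], [482.6, -344.1], [454.1, -346.8], [453.5, -321.7]] c [ 467.9 -333.4]
  len [23.4 28.6 25.1 27.7] ang [93.4  5.4 91.4  1.9]
rp [[633.3, -49.9], [634.5, -96.5], [585.6, -98.0], [584.3, -50.7]] c [609.4 -73.8]
  len [46.5 48.9 47.3 49. ] ang [91.5  1.8 91.6  0.9]
bp [[582.1, 55.5], [583.7, 8.2], [632.3, 9.8]] c [599.4  24.5]
  len [47.3 48.6 67.8] ang [ 91.9   2.  137.7]
bed [[560.4, 126.8], [567.4, -172.8], [656.5, -170.5]] c [594.8 -72.1]
  len [299.7  89.2 312.4] ang [ 91.3   1.5 107.9]
cu [[458.1, -27.4], [455.2, -222.1]] c [ 456.7 -124.7]
  len [194.8 194.8] ang [89.2 89.2]
proj pads
```

Run:
```python
from h import *
go([468,-333.4,80],np.radians(93)); go([468,-333.4,13],np.radians(93))
```

```text
dp [-67.6  12.3 249.8] yaw -75.3 rows>= 8.0 q6 0.74
dp [-67.6  12.3 316.8] yaw -75.3 rows>= 8.0 q6 0.74
```

Call:
carry_out([
  {"dp":[-68,12,250],"yaw":-75},
  {"dp":[-68,12,250],"yaw":-75},
  {"dp":[-68,12,250],"yaw":-75},
  {"dp":[-68,12,250],"yaw":-75},
  {"dp":[-68,12,250],"yaw":-75},
  {"dp":[-68,12,250],"yaw":-75},
  {"dp":[-68,12,250],"yaw":-75},
  {"dp":[-68,12,250],"yaw":-75},
  {"dp":[-68,12,250],"yaw":-75},
], fingers=0.4)

```text
clock: 2.62
eef_pos: [468.6, -333.0, 80.3]
tcp_rot: [-3.141, -0.0, 1.615]
contact_force: [0.2, 0.3, 0.1]
opening: 0.699
grasp_force: 0.0
```

Run:
```python
from h import *
s=r.sense();print(s["eef_pos"],s["opening"]);go([468,-333.4,80],np.radians(93)); go([468,-333.4,13],np.radians(93))
shot("wrist","w3");c=cal("w3")
im=cv2.imread("pics/w3_full.png");hsv=cv2.cvtColor(im,cv2.COLOR_BGR2HSV)
m=cv2.inRange(hsv,(50,80,70),(75,255,255));cs,_=cv2.findContours(m,0,1);k=max(cs,key=cv2.contourArea);re=cv2.minAreaRect(k);print(re)
print([w(c,p,28)[:2].round(1).tolist() for p in cv2.boxPoints(re)],w(c,re[0],28))
```

```text
[ 468.55835416 -332.98088854   80.29317667] 0.6991335590155506
dp [-0.4 -0.6  0.3] yaw -0.5 rows>= 1.0 q6 -0.66
dp [-0.4 -0.6 67.3] yaw -0.5 rows>= 2.0 q6 -0.66
((320.0, 220.0), (46.0, 44.0), 90.0)
[[452.3, -312.6], [480.8, -311.4], [482.9, -344.2], [452.9, -345.5]] [ 467.21196843 -328.01253849   28.        ]
```

View pics/w3.png

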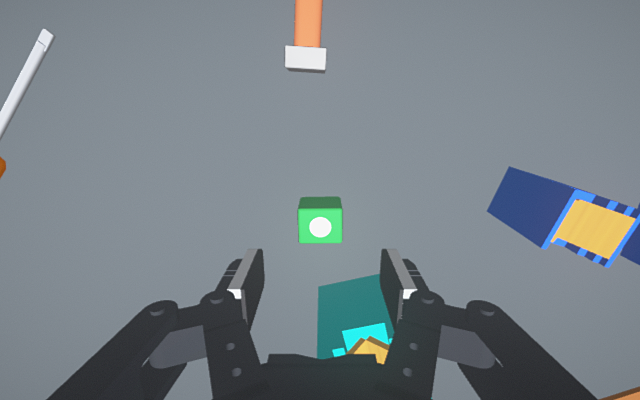

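Sensor top face spans (298,205)-(342,243), dot at (320,227), square to the jaws; the turquoise look-alike sits just behind the jaws, so I check its clearance.

Run:
```python
from m import *
c3=cal("w3")
print([w(c3,p,28)[:2].round(1) for p in [(298,205),(342,205),(342,243),(298,243),(320,227)]])
for z in (60,75,90): rep("turq%d"%z,P([(240,382),(355,385),(338,508),(230,508)],z,3,(300,60)))
for z in (60,75,90):print(w(r.get_calibration("scene"),(190+165/2.6,100+57/2.6),z),w(r.get_calibration("scene"),(190+228/2.6,100+65/2.6),z))
print("base", P([(207,447),(213,340)],0,3,(300,60)))
```

```text
[array([ 452.4, -318.1]), array([ 481.1, -316.9]), array([ 482.9, -344.2]), array([ 452.9, -345.5]), array([ 467.4, -333. ])]
turq60 [[520.4, -387.8], [535.2, -438.9], [475.8, -455.8], [459.8, -406.1]] c [ 497.8 -422.2]
  len [53.2 61.8 52.2 63.3] ang [106.2  15.8 107.8  16.8]
turq75 [[523.5, -383.7], [537.8, -432.9], [480.6, -449.1], [465.2, -401.3]] c [ 501.8 -416.7]
  len [51.3 59.5 50.2 60.9] ang [106.2  15.8 107.8  16.8]
turq90 [[526.7, -379.5], [540.4, -426.8], [485.4, -442.5], [470.6, -396.4]] c [ 505.8 -411.3]
  len [49.3 57.3 48.3 58.6] ang [106.2  15.8 107.8  16.8]
[ 530.43752337 -442.42716112   60.        ] [ 478.4491832  -378.26723388   60.        ]
[ 537.81740305 -428.59499004   75.        ] [ 486.63616902 -365.43112984   75.        ]
[ 545.19728272 -414.76281896   90.        ] [ 494.82315485 -352.59502579   90.        ]
base [[ 468.12081159 -400.62993808]
 [ 524.77640304 -382.74188792]]
```

Call:
carry_out([
  {"dp":[2,1,50],"yaw":0},
  {"dp":[2,1,67],"yaw":0},
  {"dp":[2,1,67],"yaw":0},
])

```text
clock: 3.05
eef_pos: [469.2, -329.9, 12.3]
tcp_rot: [-3.139, -0.002, 1.619]
contact_force: [-0.7, -0.1, -0.4]
opening: 0.699
grasp_force: 0.0
```

Call:
carry_out([
  {"dp":[0,0,0],"yaw":0},
  {"dp":[0,0,0],"yaw":0},
  {"dp":[0,0,0],"yaw":0},
  {"dp":[0,0,0],"yaw":0},
  {"dp":[0,0,0],"yaw":0},
], fingers=-1, grip_force=30)

```text
clock: 3.68
eef_pos: [470.9, -331.0, 14.7]
tcp_rot: [3.14, 0.001, 1.62]
contact_force: [-0.6, 1.1, 6.7]
opening: 0.343
grasp_force: 30.9
```

Run:
```python
from h import *
s=r.sense();print(s["eef_pos"],s["tcp_rot"]);p=s["eef_pos"]
go([p[0],p[1],110]);go([608.3,-20,110],np.radians(91.3))
```

```text
[ 470.88172802 -331.00755381   14.67786977] [3.13983184e+00 1.40909061e-03 1.61974553e+00]
dp [ -0.1   0.2 -95.3] yaw 0.0 rows>= 2.0 q6 -0.66
dp [303.8 152.6 -95.5] yaw 1.5 rows>= 6.0 q6 -0.66
```

Call:
carry_out([
  {"dp":[0,0,-50],"yaw":0},
  {"dp":[0,0,-97],"yaw":0},
  {"dp":[60,30,-97],"yaw":0},
  {"dp":[304,152,-97],"yaw":1.5},
  {"dp":[304,152,-97],"yaw":1.5},
  {"dp":[304,152,-97],"yaw":1.5},
  {"dp":[304,152,-97],"yaw":1.5},
  {"dp":[304,152,-97],"yaw":1.5},
  {"dp":[304,152,-97],"yaw":1.5},
  {"dp":[304,152,-97],"yaw":1.5},
])

```text
clock: 4.92
eef_pos: [606.5, -19.9, 110.4]
tcp_rot: [-3.141, 0.0, 1.594]
contact_force: [-0.1, 0.2, -0.1]
opening: 0.341
grasp_force: 30.2
```

Run:
```python
from h import *
s=r.sense();print(s["eef_pos"],s["tcp_rot"],s["opening"])
go([608.3,-20,36],np.radians(91.3))
shot("wrist","w4"); shot("side","s4")
```

```text
[606.52557979 -19.90362506 110.43156937] [-3.14131486e+00  2.97021435e-04  1.59374840e+00] 0.34055648237659253
dp [-0.1  1.8 74.4] yaw 0.0 rows>= 2.0 q6 -0.06
```

View pics/w4.png

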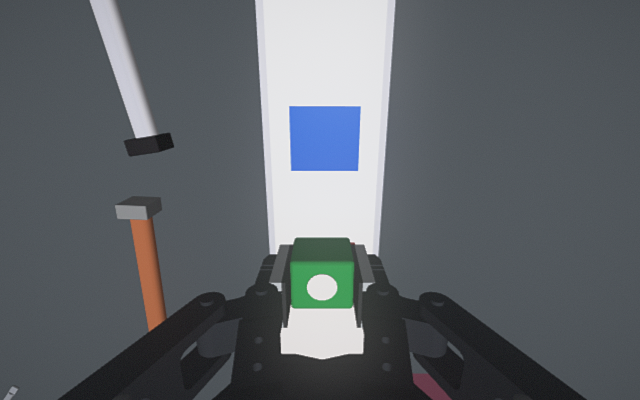

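Sensor is held square in the jaws (322,287); blue pad corners at (290,107),(360,107),(358,171),(291,170).

Run:
```python
from m import *
c=cal("w4")
q=np.array([w(c,p,24)[:2] for p in [(290,107),(360,107),(358,171),(291,170)]]);rep("bp",q)
e=np.array([w(c,p,20)[:2] for p in [(257,0),(394,0),(379,250),(269,250)]]);rep("bed",e)
```

```text
bp [[582.7, 55.6], [631.5, 56.7], [632.8, 11.2], [583.0, 10.8]] c [607.5  33.6]
  len [48.8 45.6 49.9 44.8] ang [ 1.3 91.7  0.4 90.4]
bed [[561.8, 120.9], [649.8, 122.9], [654.7, -55.9], [563.8, -58.0]] c [607.5  32.5]
  len [ 88.  178.9  90.9 178.8] ang [ 1.3 91.6  1.3 90.7]
```

Call:
carry_out([
  {"dp":[0,2,45],"yaw":0},
  {"dp":[0,2,65],"yaw":0},
  {"dp":[0,2,74.5],"yaw":0},
  {"dp":[0,2,75],"yaw":0},
])

```text
clock: 5.52
eef_pos: [609.0, -19.7, 35.4]
tcp_rot: [-3.141, 0.0, 1.593]
contact_force: [-0.0, -0.4, -0.6]
opening: 0.34
grasp_force: 30.4
```

Call:
carry_out([
  {"dp":[0,0,1],"yaw":0},
  {"dp":[0,0,1.5],"yaw":0},
  {"dp":[0,0,1.5],"yaw":0},
])

```text
clock: 5.9
eef_pos: [609.5, -19.4, 34.5]
tcp_rot: [3.141, 0.0, 1.594]
contact_force: [-0.8, -1.0, 4.6]
opening: 0.343
grasp_force: 31.0
```

Call:
carry_out([
  {"dp":[0,0,0],"yaw":0},
  {"dp":[0,0,0],"yaw":0},
  {"dp":[0,0,0],"yaw":0},
  {"dp":[0,0,-50],"yaw":0},
  {"dp":[0,0,-100],"yaw":0},
  {"dp":[0,0,-140],"yaw":0},
  {"dp":[0,0,-140],"yaw":0},
  {"dp":[0,0,-140],"yaw":0},
], fingers=0.4)

```text
clock: 6.9
eef_pos: [608.5, -19.3, 173.2]
tcp_rot: [-3.141, -0.0, 1.594]
contact_force: [-0.8, 0.1, -1.1]
opening: 0.702
grasp_force: 0.0
```

Run:
```python
from h import *
s=r.sense();print(s["eef_pos"],s["tcp_rot"],s["opening"])
go([618,-315,170],np.radians(76.1)); go([618,-315,100],np.radians(76.1))
```

```text
[608.50174216 -19.25114304 173.24309772] [-3.14093839e+00 -4.59033020e-05  1.59366438e+00] 0.7015079370947149
dp [-295.9    2.7    3.2] yaw 15.2 rows>= 5.0 q6 -0.06
dp [-295.9    2.8   73.2] yaw 15.2 rows>= 5.0 q6 -0.06
```

Call:
carry_out([
  {"dp":[-296,3,3],"yaw":15},
  {"dp":[-296,3,3],"yaw":15},
  {"dp":[-296,3,3],"yaw":15},
  {"dp":[-296,3,3],"yaw":15},
  {"dp":[-296,3,3],"yaw":15},
  {"dp":[-296,3,48],"yaw":15},
  {"dp":[-296,3,48],"yaw":15},
  {"dp":[-296,3,48],"yaw":15},
])

```text
clock: 7.9
eef_pos: [618.6, -314.5, 125.6]
tcp_rot: [-3.14, -0.0, 1.332]
contact_force: [0.7, -0.4, 0.8]
opening: 0.697
grasp_force: 0.0
```

Run:
```python
from h import *
s=r.sense();print(s["eef_pos"],s["tcp_rot"])
go([618,-315,28],np.radians(76.1))
shot("wrist","w5")
```

```text
[ 618.61239979 -314.49705831  125.59371634] [-3.14020793e+00 -4.02709600e-04  1.33243139e+00]
dp [-0.7 -0.3 97.6] yaw 0.2 rows>= 2.0 q6 -0.23
```

View pics/w5.png

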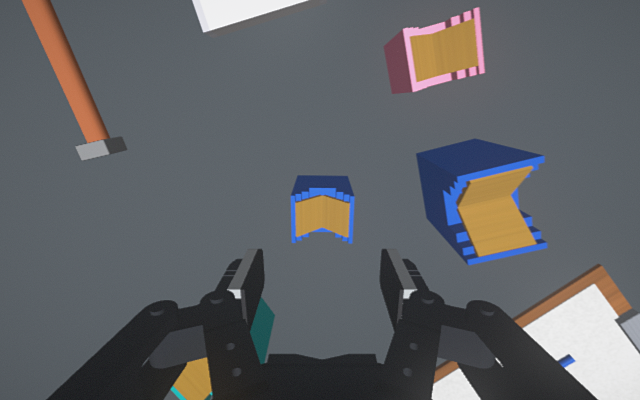

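Blue saddle top spans (291,195)-(354,243), square to the jaws with its groove along tool x; big blue and pink are clear of the fingers.

Run:
```python
from m import *
c=cal("w5")
q=np.array([w(c,p,60)[:2] for p in [(291,195),(354,195),(353.5,243),(291,243)]]);rep("bs",q)
go([*q.mean(0),28],np.radians(76.1))
```

```text
bs [[602.0, -291.6], [644.4, -301.9], [636.5, -337.8], [592.2, -327.0]] c [ 618.8 -314.6]
  len [43.6 36.7 45.6 36.7] ang [166.3  77.7 166.3  74.5]
dp [-0.1 -0.5 98.6] yaw 0.3 rows>= 2.0 q6 -0.23
```

Call:
carry_out([
  {"dp":[0,0,45],"yaw":0},
  {"dp":[0,0,85],"yaw":0},
  {"dp":[0,0,98],"yaw":0},
  {"dp":[0,0,98],"yaw":0},
])

```text
clock: 8.45
eef_pos: [619.2, -314.9, 28.4]
tcp_rot: [3.141, 0.0, 1.332]
contact_force: [0.9, -0.1, 1.2]
opening: 0.699
grasp_force: 0.0
```

Call:
carry_out([
  {"dp":[0,0,0],"yaw":0},
  {"dp":[0,0,0],"yaw":0},
  {"dp":[0,0,0],"yaw":0},
  {"dp":[0,0,0],"yaw":0},
  {"dp":[0,0,0],"yaw":0},
], fingers=-1, grip_force=50)

```text
clock: 9.07
eef_pos: [620.1, -315.8, 30.1]
tcp_rot: [3.138, 0.001, 1.332]
contact_force: [-0.3, 0.2, 7.6]
opening: 0.51
grasp_force: 52.3
```

Run:
```python
from h import *
s=r.sense();p=s["eef_pos"];print(p)
go([p[0],p[1],150]);go([607.4,33.2,150],np.radians(91.2))
```

```text
[ 620.13210743 -315.7699057    30.07949915]
dp [-1.000e-01  4.000e-01 -1.199e+02] yaw 0.0 rows>= 2.0 q6 -0.23
dp [ 336.   -94.6 -120.5] yaw -14.9 rows>= 6.0 q6 -0.23
```

Call:
carry_out([
  {"dp":[0,0,-60],"yaw":0},
  {"dp":[0,0,-120],"yaw":0},
  {"dp":[60,-17,-122],"yaw":-3},
  {"dp":[336,-94,-122],"yaw":-15},
  {"dp":[336,-94,-122],"yaw":-15},
  {"dp":[336,-94,-122],"yaw":-15},
  {"dp":[336,-94,-122],"yaw":-15},
  {"dp":[336,-94,-122],"yaw":-15},
  {"dp":[336,-94,-122],"yaw":-15},
  {"dp":[336,-94,-122],"yaw":-15},
  {"dp":[336,-94,-122],"yaw":-15},
])

```text
clock: 10.45
eef_pos: [607.0, 32.4, 149.9]
tcp_rot: [3.141, 0.0, 1.592]
contact_force: [-1.3, -0.3, -2.0]
opening: 0.506
grasp_force: 52.8
```

Run:
```python
from m import *
s=r.sense();print(s["eef_pos"],s["tcp_rot"],s["opening"])
go([607.4,33.2,54],np.radians(91.2))
shot("wrist","w6");c=cal("w6")
hsv=cv2.cvtColor(cv2.imread("pics/w6_full.png"),cv2.COLOR_BGR2HSV)
m=cv2.inRange(hsv,(10,80,80),(30,255,255));m[:200]=0;cs,_=cv2.findContours(m,0,1);k=max(cs,key=cv2.contourArea);print(cv2.boundingRect(k),cv2.minAreaRect(k))
```

```text
[607.01993656  32.40668975 149.93036654] [3.14144516e+00 1.90578538e-04 1.59234568e+00] 0.506328062990061
dp [ 0.8  0.4 95.9] yaw 0.0 rows>= 2.0 q6 0.03
(275, 255, 94, 77) ((321.5, 293.0), (93.0, 76.0), 0.0)
```

Call:
carry_out([
  {"dp":[0,0.5,50],"yaw":0},
  {"dp":[0,0.5,80],"yaw":0},
  {"dp":[0,0.5,93],"yaw":0},
  {"dp":[0,0.5,96],"yaw":0},
  {"dp":[0,0.5,97],"yaw":0},
  {"dp":[0,0.5,97],"yaw":0},
])

```text
clock: 11.25
eef_pos: [608.1, 33.2, 54.0]
tcp_rot: [3.14, 0.0, 1.593]
contact_force: [-2.9, -2.6, 3.7]
opening: 0.512
grasp_force: 53.3
```

Call:
carry_out([
  {"dp":[0,0,0],"yaw":0},
  {"dp":[0,0,0],"yaw":0},
  {"dp":[0,0,0],"yaw":0},
  {"dp":[0,0,-50],"yaw":0},
  {"dp":[0,0,-110],"yaw":0},
  {"dp":[0,0,-200],"yaw":0},
  {"dp":[0,0,-200],"yaw":0},
  {"dp":[0,0,-200],"yaw":0},
  {"dp":[0,0,-200],"yaw":0},
], fingers=0.4)

```text
clock: 12.38
eef_pos: [606.8, 33.6, 251.6]
tcp_rot: [-3.14, 0.0, 1.594]
contact_force: [0.1, 0.5, 0.1]
opening: 0.703
grasp_force: 0.0
```

Run:
```python
from m import *
s=r.sense();print(s["eef_pos"],s["tcp_rot"],s["opening"])
go([488,260,250]);shot("side","s7");shot("wrist","w7")
```

```text
[606.75126649  33.57703439 251.57162712] [-3.14001326e+00  1.07062672e-05  1.59366197e+00] 0.7028939693173326
dp [ 229.1 -113.5    1.7] yaw 0.0 rows>= 5.0 q6 0.03
```

Call:
carry_out([
  {"dp":[270,-118,30],"yaw":0},
  {"dp":[270,-118,30],"yaw":0},
  {"dp":[270,-118,30],"yaw":0},
  {"dp":[270,-118,30],"yaw":0},
  {"dp":[270,-118,30],"yaw":0},
  {"dp":[270,-118,30],"yaw":0},
  {"dp":[270,-118,30],"yaw":0},
  {"dp":[270,-118,30],"yaw":0},
])

```text
clock: 13.48
eef_pos: [483.8, 299.7, 222.5]
tcp_rot: [-3.141, 0.001, 1.592]
contact_force: [-0.1, -0.3, 0.0]
opening: 0.7
grasp_force: 0.0
```

Run:
```python
from h import *
s=r.sense();print(s["eef_pos"],s["tcp_rot"])
shot("wrist","w8")
a=cv2.imread("pics/w8.png");b=cv2.imread("pics/w7.png")
hsv=cv2.cvtColor(a,cv2.COLOR_BGR2HSV);m=cv2.inRange(hsv,(0,150,60),(5,255,255));cs,_=cv2.findContours(m,0,1);k=max(cs,key=cv2.contourArea);x,y,W,H=cv2.boundingRect(k);print(x,y,W,H)
k=cv2.resize(a[max(0,y-15):y-15+130,max(0,x-20):x-20+150],None,fx=4,fy=4,interpolation=cv2.INTER_CUBIC)
cv2.imwrite("pics/w8c.png",k);print(k.shape)
```

```text
[483.78733964 299.69460338 222.46405824] [-3.14123908e+00  5.04480971e-04  1.59228276e+00]
298 104 58 57
(520, 600, 3)
```

View pics/w8.png

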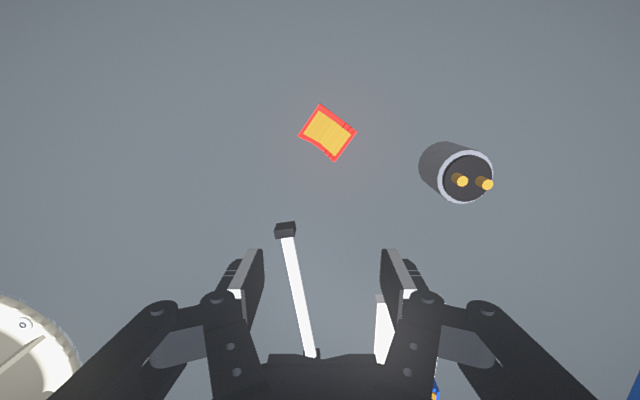

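Red saddle top corners ~(319,104),(356,133),(335,161),(299,137), V ends on the long edges; resistor at (465,177), aluminium collar (285,229).

Run:
```python
from m import *
c=cal("w8");a=cv2.imread("pics/w8.png");hsv=cv2.cvtColor(a,cv2.COLOR_BGR2HSV)
m=cv2.inRange(hsv,(0,120,170),(30,255,255));k=np.zeros_like(m);k[90:175,285:370]=m[90:175,285:370]
cs,_=cv2.findContours(k,0,1);q=max(cs,key=cv2.contourArea);b=cv2.boxPoints(cv2.minAreaRect(q));print(b.round(0).tolist())
for bb in (b,[(319,104),(356,133),(335,161),(299,137)]): rep("rs",np.array([w(c,p,60)[:2] for p in bb]))
```

```text
[[296.0, 135.0], [319.0, 103.0], [357.0, 130.0], [335.0, 162.0]]
rs [[458.4, 347.9], [479.7, 377.4], [516.7, 353.3], [496.0, 322.1]] c [487.7 350.2]
  len [36.4 44.2 37.4 45.6] ang [ 54.3 146.9  56.5 145.6]
rs [[479.7, 376.7], [515.7, 350.8], [496.5, 323.2], [460.9, 345.9]] c [488.2 349.2]
  len [44.4 33.7 42.2 36.1] ang [144.4  55.1 147.5  58.7]
```

Run:
```python
from m import *
go([488,349.7,125],np.radians(55.8))
```

```text
dp [49.9  5.2 97.6] yaw 35.4 rows>= 4.0 q6 0.53
```

Call:
carry_out([
  {"dp":[50,5,97],"yaw":35.5},
  {"dp":[50,5,97],"yaw":35.5},
  {"dp":[50,5,97],"yaw":35.5},
  {"dp":[50,5,97],"yaw":35.5},
  {"dp":[50,5,97],"yaw":35.5},
  {"dp":[50,5,97],"yaw":35.5},
])

```text
clock: 14.28
eef_pos: [487.6, 350.4, 126.0]
tcp_rot: [3.141, -0.0, 0.974]
contact_force: [0.9, 0.2, -0.2]
opening: 0.7
grasp_force: 0.0
```

Run:
```python
from m import *
print(r.sense()["eef_pos"],r.sense()["tcp_rot"]);shot("wrist","w9")
c=cal("w9");a=cv2.imread("pics/w9.png");hsv=cv2.cvtColor(a,cv2.COLOR_BGR2HSV)
k=cv2.inRange(hsv,(0,120,170),(30,255,255));k[300:]=0
cs,_=cv2.findContours(k,0,1);q=max(cs,key=cv2.contourArea);b=cv2.boxPoints(cv2.minAreaRect(q));print(b.round(0).tolist())
rep("rs",np.array([w(c,p,60)[:2] for p in b]))
go([488,349.7,28],np.radians(55.8))
```

```text
[487.59620674 350.42733531 125.99278821] [ 3.14146987e+00 -3.02400116e-04  9.74490811e-01]
[[291.0, 176.0], [354.0, 176.0], [354.0, 243.0], [291.0, 243.0]]
rs [[487.8, 388.5], [523.2, 364.4], [496.3, 321.9], [458.2, 347.8]] c [491.4 355.7]
  len [42.8 50.3 46.  50.3] ang [145.8  57.7 145.8  54. ]
dp [-0.4  0.8 98. ] yaw 0.0 rows>= 2.0 q6 1.22
```

Call:
carry_out([
  {"dp":[0,0,45],"yaw":0},
  {"dp":[0,0,85],"yaw":0},
  {"dp":[0,0,98],"yaw":0},
  {"dp":[0,0,98],"yaw":0},
])

```text
clock: 14.82
eef_pos: [487.1, 350.7, 27.6]
tcp_rot: [-3.141, 0.001, 0.974]
contact_force: [-0.7, 0.9, 0.3]
opening: 0.7
grasp_force: 0.0
```

Call:
carry_out([
  {"dp":[0,0,0],"yaw":0},
  {"dp":[0,0,0],"yaw":0},
  {"dp":[0,0,0],"yaw":0},
  {"dp":[0,0,0],"yaw":0},
  {"dp":[0,0,0],"yaw":0},
], fingers=-1, grip_force=50)

```text
clock: 15.45
eef_pos: [488.3, 351.7, 29.4]
tcp_rot: [3.141, -0.003, 0.974]
contact_force: [0.8, 0.2, 6.2]
opening: 0.514
grasp_force: 52.3
```

Run:
```python
from h import *
s=r.sense();p=s["eef_pos"];print(p)
go([p[0],p[1],190]);go([609.2,-74.5,190],np.radians(91.2))
```

```text
[488.27541218 351.65318677  29.43454784]
dp [   0.4    0.2 -160.6] yaw 0.0 rows>= 3.0 q6 1.22
dp [-284.1  339.7 -161. ] yaw -35.4 rows>= 8.0 q6 1.22
```

Call:
carry_out([
  {"dp":[0,0,-60],"yaw":0},
  {"dp":[0,0,-120],"yaw":0},
  {"dp":[0,0,-162],"yaw":0},
  {"dp":[-284,340,-162],"yaw":-35.5},
  {"dp":[-284,340,-162],"yaw":-35.5},
  {"dp":[-284,340,-162],"yaw":-35.5},
  {"dp":[-284,340,-162],"yaw":-35.5},
  {"dp":[-284,340,-162],"yaw":-35.5},
  {"dp":[-284,340,-162],"yaw":-35.5},
  {"dp":[-284,340,-162],"yaw":-35.5},
  {"dp":[-284,340,-162],"yaw":-35.5},
  {"dp":[-284,340,-162],"yaw":-35.5},
])

```text
clock: 16.95
eef_pos: [608.5, -75.8, 189.6]
tcp_rot: [-3.141, -0.0, 1.592]
contact_force: [-1.4, -0.3, -3.3]
opening: 0.509
grasp_force: 53.5
```

Run:
```python
from m import *
s=r.sense();print(s["eef_pos"],s["tcp_rot"],s["opening"])
go([609.2,-74.5,53.5],np.radians(91.2)); shot("wrist","w10"); shot("side","s10",(260,130,400,270),4)
c=r.get_calibration("wrist");print(px(c,[(608.4,-20,48),(607.4,33,84)]))
```

```text
[608.46175494 -75.84282616 189.61861926] [-3.14098457e+00 -3.57271701e-04  1.59153588e+00] 0.5085468782211618
dp [  1.3   0.8 136.1] yaw -0.0 rows>= 3.0 q6 -0.15
[[323.3978283  131.61035504]
 [324.08539498  62.03804057]]
```

View pics/w10.png

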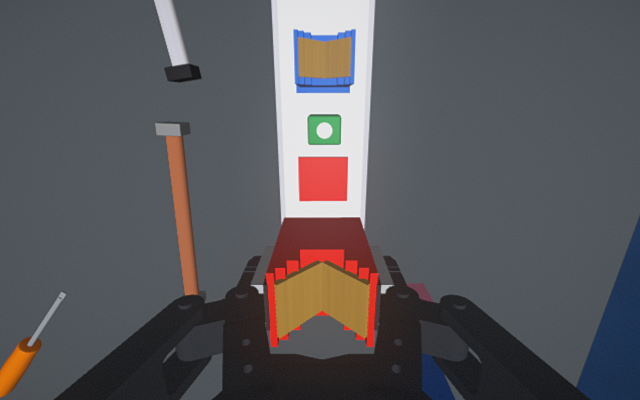

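Red saddle held square; blue saddle top (294,33)-(355,83), sensor dot (324,130), red pad (298,157)-(348,201), all on the centreline.

Run:
```python
from m import *
c=cal("w10");f=lambda b,z,n:rep(n,np.array([w(c,p,z)[:2] for p in b]))
f([(298,157),(348,157),(348,201),(299,201)],24,"rp")
f([(294,33),(355,33),(353,82),(296,82)],84,"bs")
print(w(c,(324.5,130.5),48))
```

```text
rp [[584.3, -49.5], [634.1, -48.5], [636.3, -94.7], [585.2, -95.7]] c [610.  -72.1]
  len [49.8 46.2 51.1 46.2] ang [ 1.2 92.7  1.2 91.1]
bs [[586.3, 49.5], [629.4, 50.3], [629.7, 18.0], [587.5, 17.1]] c [608.2  33.7]
  len [43.1 32.3 42.2 32.3] ang [ 1.2 90.5  1.2 92.2]
[609.84476676 -20.92038196  48.        ]
```

Call:
carry_out([
  {"dp":[3.5,1,50],"yaw":0},
  {"dp":[3.5,1,100],"yaw":0},
  {"dp":[3.5,1,125],"yaw":0},
  {"dp":[3.5,1,133],"yaw":0},
  {"dp":[3.5,1,136],"yaw":0},
  {"dp":[3.5,1,137],"yaw":0},
  {"dp":[3.5,1,137],"yaw":0},
])

```text
clock: 17.92
eef_pos: [610.4, -71.5, 53.9]
tcp_rot: [3.14, 0.0, 1.594]
contact_force: [-0.2, 0.3, -4.0]
opening: 0.508
grasp_force: 53.2
```

Call:
carry_out([
  {"dp":[0,0,1],"yaw":0},
  {"dp":[0,0,1.5],"yaw":0},
  {"dp":[0,0,1.5],"yaw":0},
])

```text
clock: 18.3
eef_pos: [610.5, -71.6, 53.4]
tcp_rot: [3.14, 0.0, 1.593]
contact_force: [-4.2, 1.1, 11.6]
opening: 0.507
grasp_force: 55.5
```

Call:
carry_out([
  {"dp":[0,0,0],"yaw":0},
  {"dp":[0,0,0],"yaw":0},
  {"dp":[0,0,0],"yaw":0},
  {"dp":[0,0,-50],"yaw":0},
  {"dp":[0,0,-110],"yaw":0},
  {"dp":[0,0,-150],"yaw":0},
  {"dp":[0,0,-150],"yaw":0},
  {"dp":[0,0,-150],"yaw":0},
], fingers=0.4)

```text
clock: 19.3
eef_pos: [609.3, -71.5, 200.7]
tcp_rot: [-3.141, -0.0, 1.594]
contact_force: [0.1, 0.3, -0.5]
opening: 0.695
grasp_force: 0.0
```

Run:
```python
from h import *
go([456.7,-150,170],np.radians(89.2))
```

```text
dp [ -75.  -154.3   30.8] yaw 2.1 rows>= 3.0 q6 -0.14
```

Call:
carry_out([
  {"dp":[-53,-154,30],"yaw":2},
  {"dp":[-53,-154,30],"yaw":2},
  {"dp":[-53,-154,30],"yaw":2},
  {"dp":[-53,-154,30],"yaw":2},
  {"dp":[-53,-154,30],"yaw":2},
  {"dp":[-53,-154,30],"yaw":2},
])

```text
clock: 20.05
eef_pos: [458.0, -127.8, 171.1]
tcp_rot: [3.141, -0.0, 1.559]
contact_force: [0.8, -0.3, -0.2]
opening: 0.702
grasp_force: 0.0
```

Run:
```python
from m import *
s=r.sense();print(s["eef_pos"],s["tcp_rot"])
shot("wrist","w11");c=cal("w11");a=cv2.imread("pics/w11.png");hsv=cv2.cvtColor(a,cv2.COLOR_BGR2HSV)
k=cv2.inRange(hsv,(4,100,70),(16,255,255))
cs,_=cv2.findContours(k,0,1)
for q in sorted(cs,key=cv2.contourArea)[-2:]:
    print(cv2.contourArea(q),cv2.boundingRect(q)); x,y,W,H=cv2.boundingRect(q)
    for v in (y+3,y+H//2,y+H-4):
        u=np.where(k[v,x:x+W])[0]; print(v,x+u.min(),x+u.max(),w(c,(x+u.mean(),v),12)[:2].round(1))
print(px(c,[(456.7,-16.7,12),(456.7,-124.7,12),(456.7,-232,12)]))
```

```text
[ 458.01757105 -127.84468894  171.10591161] [ 3.14137373e+00 -7.53547956e-05  1.55926054e+00]
6.0 (504, 118, 9, 38)
121 509 509 [635. -68.]
137 506 507 [635.3 -82.8]
152 504 512 [640.3 -97.2]
2762.0 (312, 82, 18, 191)
85 312 328 [457.7 -34.2]
177 313 327 [ 456.6 -119.9]
269 313 326 [ 454.6 -224.1]
[[318.60228971  64.00928859]
 [320.21413553 181.6371394 ]
 [321.4964307  275.21533586]]
```

View pics/w11.png

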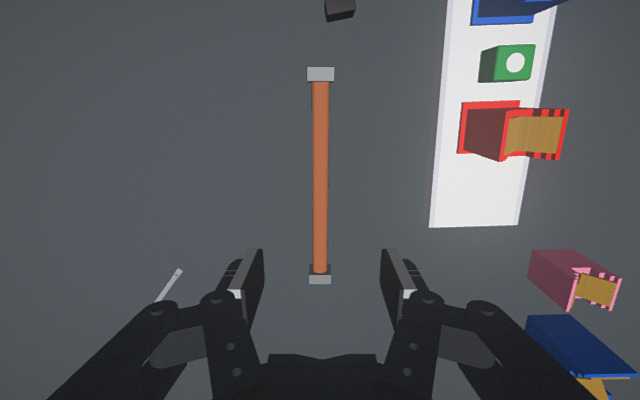

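Rod runs from the far collar edge (320,67) to near collar edge (320,284) under the jaws, nearly parallel to tool x; red saddle stands on its pad (515,130).

Run:
```python
from m import *
c=cal("w11")
a=w(c,(320.5,67),24);b=w(c,(320,284),24);print(a,b,(a+b)/2,np.linalg.norm(a-b))
for z in (12,24): print(z,w(c,(320.5,80),z),w(c,(320,275),z))
go([456.5,-125.5,11.5],np.radians(89.0));go([456.5,-125.5,60],np.radians(89.0))
```

```text
[458.36928459 -20.30667707  24.        ] [ 455.04126342 -235.26970463   24.        ] [ 456.70527401 -127.78819085   24.        ] 214.98878793735253
12 [458.21536837 -29.97014488  12.        ] [ 455.04207145 -231.70504415   12.        ]
24 [458.23480617 -30.66855686  24.        ] [ 455.19102727 -224.16965164   24.        ]
dp [  2.3  -1.5 159.7] yaw 0.4 rows>= 3.0 q6 -0.26
dp [  2.3  -1.5 111.2] yaw 0.4 rows>= 2.0 q6 -0.26
```

Call:
carry_out([
  {"dp":[0,-1.5,50],"yaw":0},
  {"dp":[0,-1.5,100],"yaw":0},
  {"dp":[0,-1.5,145],"yaw":0},
  {"dp":[0,-1.5,159],"yaw":0},
  {"dp":[0,-1.5,159],"yaw":0},
])

```text
clock: 20.72
eef_pos: [455.6, -127.8, 12.0]
tcp_rot: [-3.14, -0.0, 1.559]
contact_force: [0.2, 0.8, 0.5]
opening: 0.704
grasp_force: 0.0
```

Call:
carry_out([
  {"dp":[0,0,0],"yaw":0},
  {"dp":[0,0,0],"yaw":0},
  {"dp":[0,0,0],"yaw":0},
  {"dp":[0,0,0],"yaw":0},
  {"dp":[0,0,0],"yaw":0},
  {"dp":[0,0,0],"yaw":0},
], fingers=-1, grip_force=60)

```text
clock: 21.48
eef_pos: [456.3, -128.3, 13.7]
tcp_rot: [3.14, 0.0, 1.559]
contact_force: [-0.9, 0.7, 11.6]
opening: 0.159
grasp_force: 58.5
```

Run:
```python
from h import *
s=r.sense();p=s["eef_pos"]
go([p[0],p[1],160]);go([608.7,-20,160],np.radians(91.2))
```

```text
dp [-1.000e-01  3.000e-01 -1.463e+02] yaw 0.0 rows>= 3.0 q6 -0.27
dp [ 110.1  151.4 -146.1] yaw -1.9 rows>= 4.0 q6 -0.27
```

Call:
carry_out([
  {"dp":[0,0,-15],"yaw":0},
  {"dp":[0,0,-40],"yaw":0},
  {"dp":[0,0,-90],"yaw":0},
  {"dp":[0,0,-147],"yaw":0},
  {"dp":[0,0,-147],"yaw":0},
  {"dp":[0,0,-147],"yaw":0},
])

```text
clock: 22.22
eef_pos: [454.8, -127.9, 159.3]
tcp_rot: [3.142, -0.0, 1.559]
contact_force: [0.0, -0.1, -4.8]
opening: 0.153
grasp_force: 59.7
```

Run:
```python
from m import *
s=r.sense();print(s["eef_pos"],s["wrist_torque"]);go([608.7,-20,160],np.radians(91.2))
shot("wrist","w12");c=cal("w12");a=cv2.imread("pics/w12.png");hsv=cv2.cvtColor(a,cv2.COLOR_BGR2HSV)
k=cv2.inRange(hsv,(4,100,70),(16,255,255));k[:,:290]=0;k[:,350:]=0
ys=np.where(k.any(1))[0];print(ys.min(),ys.max())
for v in range(ys.min()+3,ys.max(),30):
    u=np.where(k[v])[0]; print(v,u.min(),u.max())
p=s["eef_pos"]
for z in (-6,-2,2): print(z,px(c,[(p[0]+s_*8,p[1]+y,p[2]+z) for y in (96,50,-30) for s_ in (-1,1)]).round(0).tolist())
```

```text
[ 454.82972649 -127.86505303  159.26141022] [ 0.00123534  0.03282539 -0.03285726]
dp [109.7 152.6  -0.7] yaw -1.9 rows>= 4.0 q6 -0.27
56 359
59 303 341
89 304 340
119 305 340
149 305 339
179 305 338
209 306 338
239 306 337
269 308 335
299 308 336
329 308 335
-6 [[300.0, 63.0], [338.0, 62.0], [304.0, 169.0], [338.0, 168.0], [308.0, 310.0], [337.0, 310.0]]
-2 [[300.0, 61.0], [338.0, 61.0], [303.0, 171.0], [338.0, 170.0], [308.0, 315.0], [337.0, 315.0]]
2 [[299.0, 60.0], [339.0, 60.0], [303.0, 173.0], [338.0, 172.0], [308.0, 320.0], [338.0, 320.0]]
```

Call:
carry_out([
  {"dp":[109,153,0],"yaw":-2},
  {"dp":[109,153,0],"yaw":-2},
  {"dp":[109,153,0],"yaw":-2},
  {"dp":[109,153,0],"yaw":-2},
  {"dp":[109,153,0],"yaw":-2},
  {"dp":[109,153,0],"yaw":-2},
])

```text
clock: 23.02
eef_pos: [608.1, -21.6, 158.1]
tcp_rot: [-3.139, 0.0, 1.593]
contact_force: [0.5, -0.2, -4.2]
opening: 0.155
grasp_force: 59.9
```

Run:
```python
from m import *
s=r.sense();print(s["eef_pos"],s["tcp_rot"]);go([608.5,-21,82],np.radians(91.2))
shot("wrist","w13");shot("side","s13");shot("scene","c13")
c=cal("w13");a=cv2.imread("pics/w13.png");hsv=cv2.cvtColor(a,cv2.COLOR_BGR2HSV)
k=cv2.inRange(hsv,(100,120,60),(130,255,255));k[300:]=0;cs,_=cv2.findContours(k,0,1);print([cv2.boundingRect(q) for q in cs if cv2.contourArea(q)>60])
print(px(c,[(608.4+x,33+y,84) for x in (-22,22) for y in (-18,18)]).round(0).tolist())
```

```text
[608.12379857 -21.55299209 158.12028461] [-3.13881702e+00  2.04429132e-05  1.59290554e+00]
dp [ 0.5  0.6 76.1] yaw 0.1 rows>= 2.0 q6 -0.06
[(340, 111, 17, 54), (292, 104, 13, 61)]
[[292.0, 166.0], [292.0, 112.0], [355.0, 167.0], [358.0, 114.0]]
```

Saddle appears as predicted (columns 292–357). Lower.

Call:
carry_out([
  {"dp":[0,0.5,40],"yaw":0},
  {"dp":[0,0.5,65],"yaw":0},
  {"dp":[0,0.5,72],"yaw":0},
  {"dp":[0,0.5,76],"yaw":0},
  {"dp":[0,0.5,76],"yaw":0},
])

```text
clock: 23.8
eef_pos: [610.8, -21.0, 84.1]
tcp_rot: [3.14, 0.0, 1.593]
contact_force: [0.2, -0.2, -3.0]
opening: 0.162
grasp_force: 60.0
```

Call:
carry_out([
  {"dp":[0,0,1],"yaw":0},
  {"dp":[0,0,2],"yaw":0},
  {"dp":[0,0,2],"yaw":0},
])

```text
clock: 24.18
eef_pos: [610.3, -20.9, 81.5]
tcp_rot: [3.141, 0.0, 1.594]
contact_force: [0.1, -0.4, -4.3]
opening: 0.158
grasp_force: 60.0
```

Call:
carry_out([
  {"dp":[0,-1,1],"yaw":0},
  {"dp":[0,-1,2],"yaw":0},
  {"dp":[0,-1,2],"yaw":0},
])

```text
clock: 24.55
eef_pos: [609.4, -20.9, 79.7]
tcp_rot: [3.141, 0.0, 1.594]
contact_force: [-2.6, 0.4, 4.3]
opening: 0.162
grasp_force: 60.7
```

Call:
carry_out([
  {"dp":[0,0,0],"yaw":0},
  {"dp":[0,0,0],"yaw":0},
  {"dp":[0,0,0],"yaw":0},
  {"dp":[0,0,0],"yaw":0},
  {"dp":[0,0,-30],"yaw":0},
  {"dp":[0,0,-80],"yaw":0},
  {"dp":[0,0,-200],"yaw":0},
  {"dp":[0,0,-200],"yaw":0},
  {"dp":[0,0,-200],"yaw":0},
  {"dp":[0,0,-200],"yaw":0},
  {"dp":[0,0,-200],"yaw":0},
], fingers=0)

```text
clock: 25.92
eef_pos: [608.3, -20.9, 277.5]
tcp_rot: [-3.139, -0.0, 1.594]
contact_force: [-0.7, 0.6, -0.1]
opening: 0.501
grasp_force: 0.0
```

Run:
```python
from m import *
shot("wrist","w14");shot("side","s14")
a=cv2.imread("pics/w14_full.png")[0:300,200:440];b=cv2.imread("pics/s14_full.png")[150:270,260:390]
a=cv2.resize(a,None,fx=1.67,fy=1.67);b=cv2.resize(b,None,fx=3,fy=3)
o=np.zeros((501,800,3),np.uint8);o[:a.shape[0],:a.shape[1]]=a[:501];o[:b.shape[0],405:405+b.shape[1]]=b[:,:395];cv2.imwrite("pics/fin.png",o)
s=r.sense();print(s["eef_pos"]);c=cal("w14")
print((px(c,[(608.4,-20,78),(608.4,33,84),(608.4,-73,84)])-[200,0])*1.67)
```

```text
[608.60020229 -20.8853118  277.69241221]
[[203.95733263 291.32915931]
 [205.8830928  211.74451064]
 [202.20422402 367.48418051]]
```

View pics/fin.png

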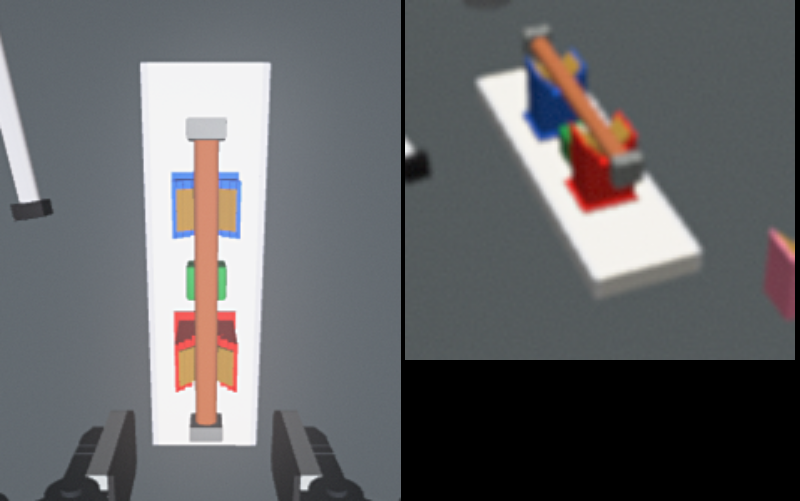

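Rod lies in both grooves down the centre (column ~206), collars at (206,128) and (206,428) hanging outside; the sensor stands clear at (206,281). One numeric check of the rod's centring, then hand in.

Run:
```python
from m import *
c=cal("w14");f=lambda u,v,z:w(c,(u/1.67+200,v/1.67),z)
a=f(206,118,90);b=f(206,441,90);print(a,b,np.linalg.norm(a-b),(a+b)/2)
m=(a+b)/2
if abs(m[1]+20)<15: print(r.sign_off())
```

```text
[607.13689828  87.21978032  90.        ] [ 612.3495736  -127.44118876   90.        ] 214.72425021539246 [609.74323594 -20.11070422  90.        ]
the job is handed in; nothing more can be done
None
```

The test bed is set up and handed in at about 26 s of the 109 s limit. In the last images both saddles stand on their pads, the sensor is clear between them, and the copper rod rests in both grooves with its middle within about 1 mm of the midpoint; I didn't re-measure the aluminium rod and the resistor afterwards, but the arm never worked close to either.

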